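# Aim the inspection camera and hold the die plunger drawn for its picture

### The arm

A 6-joint arm with a two-finger parallel gripper is mounted at the origin on the work surface. World frame = base frame: x ahead of the robot, y to its left, z up, the work surface at z = 0. Lengths are in m, angles in rad, forces in N, time in s.
With the tool pointing down it reaches from about 0.375 to 0.9 m from the base axis. Payload 3.1 kg.
Tool frame: the origin (TCP) lies at the very end of the fingers, on their centre line; the grasp point (between the pads) lies 19 mm behind it (manip.hold_point_z is the distance from the TCP to the grasp point, in m); y points along the fingers, z is the direction in which the jaws open and shut, and the axes are right-handed (so a half turn about y gives the same grasp; the last joint's range is limited). The gripper opens to 85 mm and grips with 20 to 120 N. Pads are 22 mm wide; open, the fingers measure 114 mm over their backs; the gripper's body (76 mm by 85 mm) begins 54 mm behind the grasp point. The pads swing forward as they close: fully open they stand 13 mm farther back than shut.
Start: joints at [0.958, 0.527, 1.433, -0, 1.181, -0.178], TCP at [0.263, 0.567, 0.231] pointing down, gripper open.
Joint ranges: [-3.08, 3.08], [-0.75, 2.2], [0.22, 2.44], [-1.43, 4.57], [0, 2.65], [-2.85, 2.85]. Speed limits (rad/s): [2.79, 2.79, 3.14, 3.14, 3.14, 3.14].

### API

Orientations are given as a unit quaternion [x, y, z, w].
In Python, from station import manip, eyes, workorder gives the robot as it stands. The module is installed in compiled form; this text tells all that it offers.
- The arm moves only by the shell command python3 -m jog 'ROWS' [OPENING] [FORCE]. ROWS is JSON, a list of rows, each a list of 2 entries, a list of its own where there are three numbers: the shift along the tool's x, y, z in cm, then the turn about the tool's y in rad. A call has 1 to 20 rows; each row is the pose to reach, as a shift and turn from the pose commanded when the call began, along the tool's axes at that moment; what a row does not reach only later rows make up. A row lasts 1/12 s, in which the tool goes at most 41.7 mm and 7.16 degrees, less where a joint would pass 70% of its speed; a pose out of reach is approached as far as the arm can. A call with a gripper value outside its range is refused whole. OPENING is the finger opening in cm, from 0 to 8.54, set as the call begins (- or left out, the last holds). The fingers move at their own pace and stop on an object; FORCE is the grip in N (left out, the last holds). Time passes only in rows, so rows that repeat a pose let the fingers close. It gives the time, the measured TCP pose, the force and the opening at its end, in the units of the state.
- manip.sense(): the state, without advancing time (a new reading comes with each control period).
- eyes.snapshot(name): name is "side" or "top"; returns a dict with "frame" (420x560x3 uint8, red, green, blue), "vfov" (degrees; the focal length in pixels is half the picture's height over the tangent of half this angle, whatever the lens; pixels are square), "cx", "cy" (the principal point, pixels), "rvec" (rotation vector, rad) and "tvec" (3), from world to camera coordinates, as OpenCV has them. Camera axes: x right, y down, z forward; pixel columns grow to the right and rows downward; lengths in m; the calibration is good to about 2 mm. A picture is of the moment at which its call begins. There is no depth.
- workorder.sign_off(): hands the job in, once; it reports no verdict.
The state is a dict: "t": time; "q": joint angles; "qd": joint speeds; "tau": joint torques, N m; "tcp_pos": TCP position; "tool_rot": TCP orientation; "force": force on the tool from outside, world axes, zero at the start; "ft_torque": the same for the moment, N m; "finger_gap": opening from 0.0 (shut) to 1.0 (fully open).
Only numpy, scipy, OpenCV 4.12 (cv2) and the standard library are available. Lean on these libraries where they do the work, as an engineer would, in place of code of your own. Each camera call takes 0.05 s, during which the arm holds its last target. There are 200 camera calls.

### The job

By its ball knob, swing and tilt the inspection camera so that it points at the mouth of the bore in the steel pellet die. Then take the plunger by its grip, draw it straight up 35 mm out of the die (it stays partly in the bore, and the die stays standing where it is, neither lifted nor dragged along) and finish while holding it there, still gripped, for the picture. Leave the jar, the crucible and the spatula alone.

Things in the scene. Friction and masses are not known exactly. Their poses are not given: they have to be found in the camera images.
- die: Pellet die: a plain steel block 80 x 80 x 75 mm high, 3.4 kg, standing loose on the bench, nearest the robot. Origin at the centre of its underside, z up, x and y square to its sides. A blind bore 21 mm wide and 66 mm deep goes down the middle of its top. It drags or lifts along if the plunger is pulled askew
- die_hole0 (a point): Centre of the mouth of the die's bore, in its top face, 75 mm above the bench
- plunger_grip (a point): Middle of the plunger's upright round dark grip (26 mm across, 44 mm tall), z up along the plunger; 27 mm above the die's top at the start. Below the grip a flange 34 mm across, 5 mm thick, rests on the die's top at the start; below that a rod 20 mm across, 60 mm long, is in the bore. One loose steel piece, 0.28 to 0.46 kg; only gravity holds it down; let go, it drops back
- camera_pivot (a point): Where the camera's upright swivel axis and level tilt axis cross, 190 mm above the bench. Camera: grey box 74 x 46 x 36 mm with round metal lens barrel, in a fork on a post fixed to the bench (foot 110 mm wide), beyond the die, looking roughly towards the robot. Axes turn with the camera: x its line of sight, out through the lens (front 80 mm ahead of this point), z its top, y the tilt axis
- camera_knob (a point): Centre of the white ball knob, 22 mm across, on a thin stalk (8 mm) on top of the camera: in the camera's axes 42 mm ahead of the pivot point and 54 mm above it, 36 mm above the top of the camera's box. Moved by this knob the camera turns about both joints
- camera_pan (a joint): Swivel of the camera about the upright axis, rad; grows counter-clockwise seen from above; range -1.7 to 1.7. Stiff enough (0.12 N m) to stay where it is left
- camera_tilt (a joint): Tilt of the camera, rad: 0 is a level line of sight, positive looks down; range -0.5 to 1.1. Stiff enough (0.15 N m) to stay where it is left
- jar_mid (a point): Middle of a pale jar with a white cap, 60 mm across, 95 mm tall, standing to the left; leave alone
- crucible_mid (a point): Middle of a white crucible, 56 mm across, 45 mm tall, standing to the right; leave alone
- spatula_grip (a point): Handle of a 180 mm spatula lying on the bench to the right; leave alone
Things that resemble listed ones, but are neither listed nor needed, are in the scene too. What is shaped like the part that bears plunger_grip but orange is not meant.

How it is judged:
On the way, in this order (a step that is already met when the one before it is completed fails the run):
1. the camera points at the mouth of the bore (its line of sight passes within 30 mm, sideways and up-down) (x of die_hole0 in the frame of camera_pivot above 0.1 m and y of die_hole0 in the frame of camera_pivot between -0.03 and 0.03 m and z of die_hole0 in the frame of camera_pivot between -0.03 and 0.03 m), for 0.2 s.
2. the plunger is drawn 35 mm (within 6 mm) out of the die (z of plunger_grip in the frame of die between 0.131 and 0.143 m and contact force between the fingers and plunger above 2 N), for 0.2 s.
At the end, for the whole second after the job is handed in: The fingers hold the plunger still, drawn 35 mm (within 6) out of the die, in line with the bore (0.08 rad); the die stands flat, within 15 mm of its start, untouched by the robot; the camera's line of sight passes within 30 mm of the bore's mouth, sideways and up-down (all of step 1 and all of step 2 and angle between the z axis of plunger_grip and the z axis of die, either way round below 0.08 rad and contact force between each of the arm, the fingers and die below 0.5 N and linear speed of plunger below 0.02 m/s and height (world z) of die below 0.003 m and angle between die's own z axis and vertical below 0.03 rad and distance of die from where it was at the start of the episode below 0.015 m); the arm keeps its last pose, push and grip.
It fails at once if the die is lifted, tipped or dragged more than 15 mm (height (world z) of die above 0.004 m or angle between die's own z axis and vertical above 0.06 rad or distance of die from where it was at the start of the episode above 0.015 m).
It fails at once if the plunger is pulled right out of the bore (z of plunger_grip in the frame of die above 0.16 m).
It fails at once if the jar, crucible or spatula is moved by more than 20 mm (distance of any of jar_mid, crucible_mid, spatula_grip from where it was at the start of the episode above 0.02 m).
It also fails if it takes over 54 s, if anything falls off the work surface, if the arm or the gripper's body presses on something with over 40 N, if the wrist force passes 120 N, or if a joint passes its speed limit or range.

## Working session

There is one attempt and no reset: what is moved stays moved. The work goes in short steps, Python scripts to look and compute and a shell command to move; the robot and the scene stay as the last step left them, time stands still between calls to the robot, and variables do not carry over. Pictures are saved under pics/ and viewed, about 8 in all and at most 12, crops included, and the job is handed in when it is done.

```bash
mkdir -p pics; cat > h.py <<'E'
import numpy as np, cv2
from station import manip, eyes, workorder
from scipy.spatial.transform import Rotation as R
def snap(n,f=None):
    s=eyes.snapshot(n)
    if f: cv2.imwrite('pics/'+f,s['frame'][:,:,::-1])
    h=s['frame'].shape[0]; fl=h/2/np.tan(np.radians(s['vfov'])/2)
    s['K']=np.array([[fl,0,s['cx']],[0,fl,s['cy']],[0,0,1]]); s['Rm']=cv2.Rodrigues(np.array(s['rvec'],float))[0]
    s['t']=np.array(s['tvec'],float).ravel(); s['C']=-s['Rm'].T@s['t']; return s
def ray(s,u,v):
    d=s['Rm'].T@np.linalg.inv(s['K'])@np.array([u,v,1.]); return s['C'],d/np.linalg.norm(d)
def plane(s,u,v,z):
    c,d=ray(s,u,v); return c+d*(z-c[2])/d[2]
def tri(s1,p1,s2,p2):
    c1,d1=ray(s1,*p1); c2,d2=ray(s2,*p2)
    a=np.linalg.lstsq(np.c_[d1,-d2],c2-c1,rcond=None)[0]
    A,B=c1+d1*a[0],c2+d2*a[1]; return (A+B)/2,np.linalg.norm(A-B)
def proj(s,p):
    q=s['K']@(s['Rm']@np.array(p,float)+s['t']); return q[:2]/q[2]
def totool(p):
    "shift in cm along tool axes from the current TCP to world p"
    st=manip.sense(); return R.from_quat(st['tool_rot']).inv().apply(np.array(p)-st['tcp_pos'])*100
E
python3 - <<'E'
from h import *
a=snap('side','s0.png');b=snap('top','t0.png')
for s in(a,b): print(s['C'],s['vfov'],s['Rm'][2])
st=manip.sense();print(st,R.from_quat(st['tool_rot']).as_matrix(),manip.hold_point_z)
E
```

```text
[ 0.28175466 -0.59942844  0.79659112] 57.33242007841152 [ 0.30617537  0.63771873 -0.70680369]
[0.37354728 0.00164985 1.19225283] 52.990113534395796 [ 0.14955575 -0.02207776 -0.98850678]
{'t': 0.1, 'q': array([ 9.57490655e-01,  5.28332252e-01,  1.43380599e+00,  3.04792122e-05,
        1.18138361e+00, -1.78472840e-01]), 'qd': array([ 0.00023035, -0.00107499, -0.00531518,  0.00100074,  0.00056643,
       -0.0001492 ]), 'tau': array([-2.99568374e-04, -4.43304276e+01, -1.78585482e+01, -2.76070368e-04,
        3.92940434e-03,  2.69380507e-05]), 'tcp_pos': array([0.26285567, 0.56631928, 0.23044651]), 'tool_rot': array([ 0.69108435, -0.15280445,  0.15226001, -0.6898334 ]), 'force': array([-0.23649956, -0.67941433,  0.28183605]), 'ft_torque': array([-0.10615719,  0.03191016, -0.02579682]), 'finger_gap': 1.0015798655663104} [[ 9.06935380e-01 -1.13345521e-03  4.21268242e-01]
 [-4.21269604e-01 -1.56137317e-03  9.06934112e-01]
 [-3.70212265e-04 -9.99998139e-01 -1.89355479e-03]] 0.0187
```

View pics/s0.png

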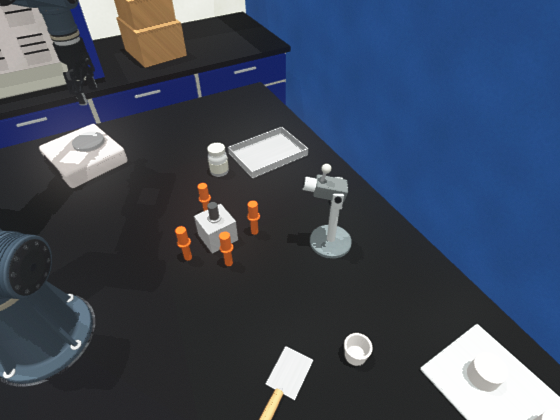

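View pics/t0.png

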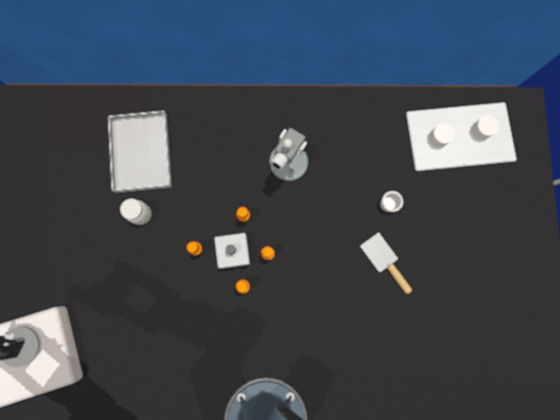

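Side: die with dark plunger at about (213,212), four orange look-alikes around it, camera with its ball at (327,169). Top: die (232,250), camera ball at about (287,143). I'll zoom in on both for measuring.

```bash
python3 - <<'E'
from h import *
a=cv2.imread('pics/s0.png');b=cv2.imread('pics/t0.png')
def crop(i,x,y,w,h,k): return cv2.resize(i[y:y+h,x:x+w],None,fx=k,fy=k,interpolation=cv2.INTER_CUBIC)
# 4 tiles 400x300
T=[crop(a,170,175,100,75,4),crop(b,180,195,100,75,4)[:300],crop(a,290,155,80,60,5),crop(b,255,115,80,60,5)]
T[1]=crop(b,180,205,100,75,4)
cv2.imwrite('pics/z1.png',np.vstack([np.hstack(T[:2]),np.hstack(T[2:])]))
E
```

```text
(no output)
```

View pics/z1.png

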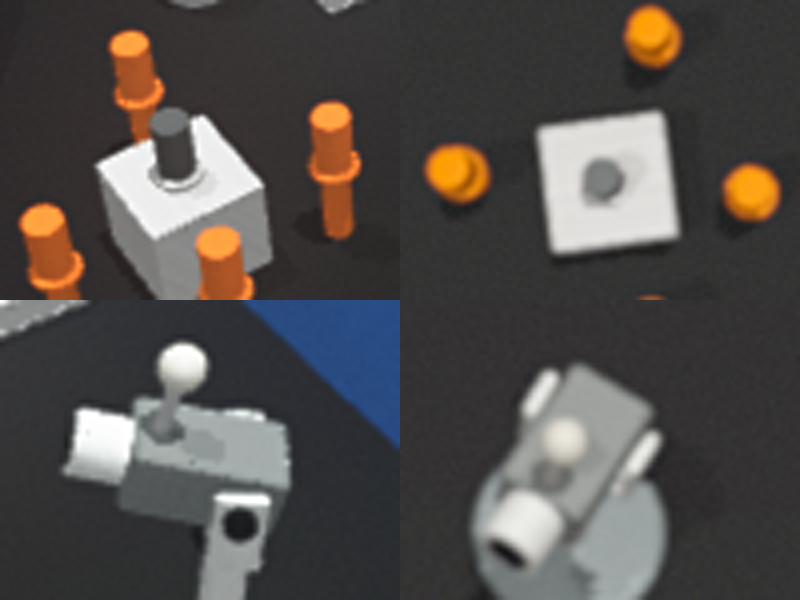

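Zoom: the grip's top is at (212.4,203.4) side and (230.4,249.6) top. Ball is at (326,168) and (287.6,142.6), foot disc centre near (331,241) and (289,162). The camera is panned between the die and the right, and roughly level.

```bash
python3 - <<'E'
from h import *
np.set_printoptions(precision=4,suppress=True)
a=snap('side');b=snap('top')
print('grip top',tri(a,(212.4,203.4),b,(230.4,249.6)),plane(a,212.4,203.4,.124),plane(b,230.4,249.6,.124))
ts=[(180+(u-400)/4-.4,205+v/4-.4) for u,v in((537,128),(662,111),(679,237),(551,254))]
ss=[(170+u/4-.4,175+v/4-.4) for u,v in((97,167),(205,117),(264,186),(155,238))]
for n,s,P in(('die top',b,ts),('die side',a,ss)):
    p=np.array([plane(s,*q,.075) for q in P]); e=np.roll(p,-1,0)-p
    print(n,p.mean(0),np.linalg.norm(e,axis=1),np.degrees(np.arctan2(e[:,1],e[:,0]))%90)
ball,err=tri(a,(326,168),b,(287.6,142.6));print('ball',ball,err)
print('lens',tri(a,(304,183.6),b,(276.2,164)))
for n,s,c in(('top',b,(289,162)),('side',a,(331,241))): print('foot',n,plane(s,*c,.01))
for n,P in(('topO',[(650,30),(456,170),(752,187)]),):
    for u,v in P: print(n,plane(b,180+(u-400)/4,205+v/4,.11))
for u,v in((130,42),(331,112),(219,240),(43,217)): print('sideO',plane(a,170+u/4,175+v/4,.115))
print('top orange bottom',plane(b,242.5,286,.115))
E
```

```text
grip top (array([0.4494, 0.0862, 0.1336]), np.float64(0.0032036992025611336)) [0.4535 0.0958 0.124 ] [0.4485 0.0872 0.124 ]
die top [0.4505 0.0884 0.075 ] [0.0835 0.0842 0.0846 0.0837] [7.499  7.7639 7.142  7.0547]
die side [0.451  0.0901 0.075 ] [0.081  0.0786 0.0788 0.0775] [7.4891 7.3523 6.6603 9.0012]
ball [ 0.6849 -0.0532  0.2557] 0.0013628651450612328
lens (array([ 0.6468, -0.0276,  0.2061]), np.float64(0.003357659827098588))
foot top [ 0.7091 -0.0712  0.01  ]
foot side [ 0.7115 -0.0718  0.01  ]
topO [0.5456 0.0577 0.11  ]
topO [0.4555 0.1813 0.11  ]
topO [ 0.4434 -0.0079  0.11  ]
sideO [0.4569 0.1831 0.115 ]
sideO [0.5478 0.0577 0.115 ]
sideO [ 0.4433 -0.0098  0.115 ]
sideO [0.3564 0.0569 0.115 ]
top orange bottom [0.3573 0.0568 0.115 ]
```

Die centre ≈ (0.451, 0.089), yaw 7.4°. Pivot ≈ (0.710, −0.0715, 0.19). Ball ≈ (0.686, −0.054, 0.253), which gives a camera heading of about 144.4° and tilt of about −0.23. Needed: heading 148.2° and tilt +0.36, so the ball goes to about (0.660, −0.041, 0.226). First I'll move above the ball with the jaws along the tilt axis.

```bash
python3 -m jog '[[[0,-4,0],0],[[0,-8,0],0],[[2,-12,-1],0.02],[[5,-13,-3],0.05],[[8,-13,-4.8],0.08],[[11.5,-13,-6.8],0.11],[[15,-13,-8.9],0.14],[[18.5,-13,-11],0.18],[[22,-13,-13.1],0.187],[[25.5,-13,-15.2],0.187],[[29,-13,-17.3],0.187],[[32.5,-13,-19.4],0.187],[[36,-13,-21.4],0.187],[[39.5,-13,-23.5],0.187],[[43,-13,-25.6],0.187],[[46.5,-13,-27.7],0.187],[[50,-13,-29.8],0.187],[[53.5,-13,-31.9],0.187],[[57,-13,-34],0.187],[[60,-13,-35.7],0.187]]' 6.0 30
python3 - <<'E'
from h import *
print(totool([.686,-.054,.33]),R.from_quat(manip.sense()['tool_rot']).as_matrix().round(3))
E
```

```text
t: 1.87
tcp_pos: [0.658, -0.0125, 0.3609]
tool_rot: [0.673, -0.217, 0.217, -0.673]
force: [0.4, 0.8, -0.2]
finger_gap: 0.699
[ 4.69513733  3.08954903 -1.73726583] [[ 0.812 -0.     0.584]
 [-0.584 -0.     0.812]
 [ 0.    -1.    -0.001]]
```

```bash
python3 -m jog '[[[2.5,2,-0.9],0],[[4.7,4,-1.7],0],[[4.7,6,-1.7],0],[[4.7,6,-1.7],0],[[4.7,6,-1.7],0]]'
python3 - <<'E'
from h import *
a=snap('side','s1.png');b=snap('top','t1.png')
p=np.array(manip.sense()['tcp_pos']);print(p,totool([.686,-.054,.3]))
for s in(a,b): print(proj(s,p),proj(s,[.686,-.054,.253]))
def crop(n,x,y): return cv2.resize(cv2.imread(n)[y:y+80,x:x+80],None,fx=5,fy=5,interpolation=cv2.INTER_CUBIC)
cv2.imwrite('pics/z2.png',np.hstack([crop('pics/s1.png',290,120),crop('pics/t1.png',250,100)]))
E
```

```text
t: 2.28
tcp_pos: [0.6843, -0.0508, 0.2996]
tool_rot: [0.673, -0.218, 0.215, -0.673]
force: [-0.5, -0.7, 0.7]
finger_gap: 0.705
[ 0.68565211 -0.0502457   0.30273524] [ 0.24629738  0.27366418 -0.2853397 ]
[327.65205167 149.83437631] [326.82067984 168.90919834]
[287.33392934 135.70917422] [287.79439002 142.79594664]
```

View pics/z2.png

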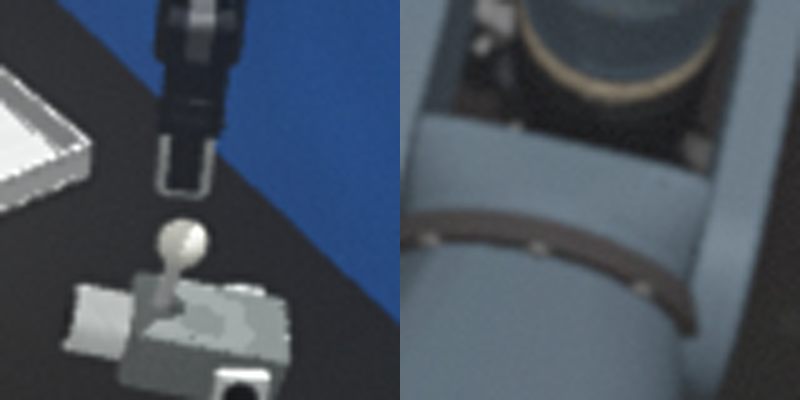

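The side view shows the tip right above the ball (327 against 326). Going down and closing.

```bash
python3 -m jog '[[[0.2,2,-0.3],0],[[0.2,4,-0.3],0],[[0.2,5.5,-0.3],0],[[0.2,6.8,-0.3],0],[[0.2,6.8,-0.3],0],[[0.2,6.8,-0.3],0]]'
python3 -m jog '[[[0,0,0],0],[[0,0,0],0],[[0,0,0],0],[[0,0,0],0],[[0,0,0],0],[[0,0,0],0],[[0,0,0],0],[[0,0,0],0],[[0,0,0],0],[[0,0,0],0]]' 1.2 30
python3 - <<'E'
from h import *
s=snap('side','s2.png');st=manip.sense();print(st['force'],st['tcp_pos'],totool([.6604,-.0407,.2257-.019]))
cv2.imwrite('pics/z3.png',cv2.resize(s['frame'][130:250,280:400,::-1],None,fx=4,fy=4,interpolation=cv2.INTER_CUBIC))
E
```

```text
t: 2.88
tcp_pos: [0.6855, -0.0536, 0.2347]
tool_rot: [-0.673, 0.215, -0.216, 0.673]
force: [1.1, 1.0, -0.0]
finger_gap: 0.702
t: 3.72
tcp_pos: [0.6862, -0.0538, 0.2352]
tool_rot: [-0.673, 0.215, -0.217, 0.674]
force: [0.2, 3.2, 5.8]
finger_gap: 0.234
[0.83328937 2.43179156 5.24302663] [ 0.68627511 -0.05382261  0.23519346] [-2.87485599  2.84101094 -0.44706816]
```

View pics/z3.png

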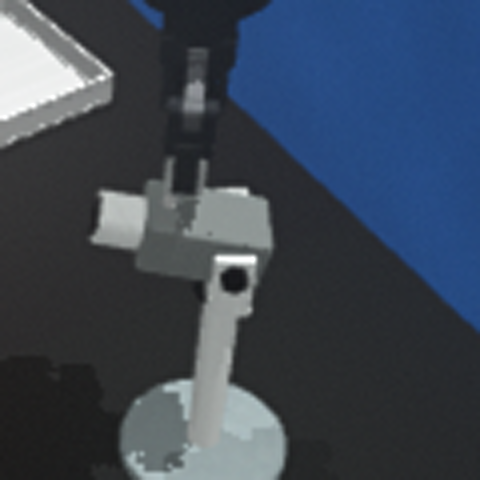

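The ball is held (20 mm gap). Now swinging it along the arc.

```bash
python3 -m jog '[[[-0.29,0.14,-0.03],-0.005],[[-0.58,0.3,-0.06],-0.01],[[-0.87,0.47,-0.1],-0.015],[[-1.15,0.67,-0.13],-0.02],[[-1.44,0.9,-0.16],-0.03],[[-1.72,1.13,-0.2],-0.035],[[-1.94,1.35,-0.23],-0.04],[[-2.16,1.58,-0.26],-0.045],[[-2.38,1.81,-0.3],-0.05],[[-2.58,2.08,-0.33],-0.055],[[-2.78,2.36,-0.36],-0.06],[[-2.98,2.65,-0.4],-0.065],[[-2.98,2.65,-0.4],-0.065],[[-2.98,2.65,-0.4],-0.065]]'
python3 - <<'E'
from h import *
s=snap('side','s3.png');st=manip.sense();print(st['force'],st['tcp_pos'])
cv2.imwrite('pics/z4.png',cv2.resize(s['frame'][150:250,180:380,::-1],None,fx=4,fy=4,interpolation=cv2.INTER_CUBIC))
E
```

```text
t: 4.93
tcp_pos: [0.6581, -0.0404, 0.2057]
tool_rot: [0.68, -0.195, 0.194, -0.68]
force: [2.4, 0.4, -1.4]
finger_gap: 0.231
[ 2.91752522  0.74759051 -1.9607425 ] [ 0.65804678 -0.04041105  0.20576015]
```

View pics/z4.png

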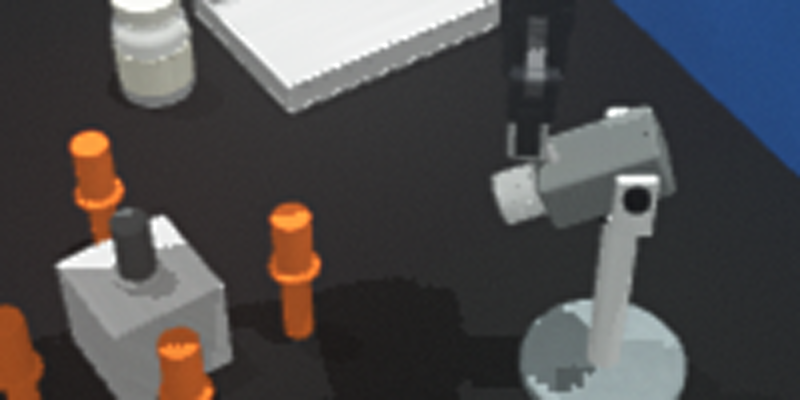

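The camera now looks down toward the die. Releasing, rising, and backing off for a clear view.

```bash
python3 -m jog '[[[0,0,0],0],[[0,0,0],0],[[0,0,0],0],[[0,0,0],0],[[0,0,0],0],[[0,-2,0],0],[[0,-5,0],0],[[0,-8,0],0],[[0,-11,0],0],[[-3,-13,0],0],[[-6,-13,0],0],[[-10,-13,0],0],[[-14,-13,0],0],[[-18,-13,0],0],[[-22,-13,0],0],[[-26,-13,0],0],[[-30,-13,0],0],[[-30,-13,0],0],[[-30,-13,0],0]]' 6.0
python3 - <<'E'
from h import *
a=snap('side','s4.png');b=snap('top','t4.png')
def crop(n,x,y): return cv2.resize(cv2.imread(n)[y:y+80,x:x+80],None,fx=5,fy=5,interpolation=cv2.INTER_CUBIC)
cv2.imwrite('pics/z5.png',np.hstack([crop('pics/s4.png',290,150),crop('pics/t4.png',250,110)]))
print(manip.sense()['tcp_pos'])
E
```

```text
t: 6.57
tcp_pos: [0.402, 0.1191, 0.3373]
tool_rot: [0.68, -0.193, 0.194, -0.68]
force: [0.0, 0.4, -0.3]
finger_gap: 0.702
[0.40481643 0.11803337 0.33739542]
```

View pics/z5.png

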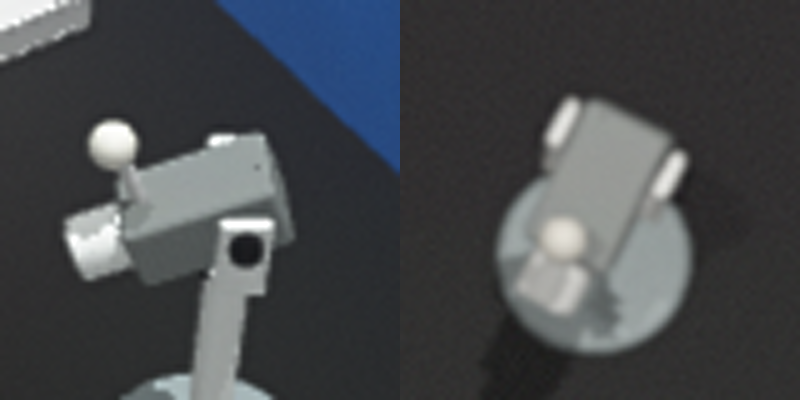

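Camera cleared: ball at side (312.2,178.4) and top (282,157.2), foot disc at top (288.6,160.6). Checking the line of sight.

```bash
python3 - <<'E'
from h import *
np.set_printoptions(precision=4,suppress=True)
a=snap('side');b=snap('top')
ball,e=tri(a,(312.2,178.4),b,(282,157.2))
f=plane(b,288.6,160.6,.01);print(ball,e,f,'lens',tri(a,(305,198.6),b,(277,169)))
H=np.array([.4507,.089,.075])
for P in([.710,-.0715,.19],[f[0],f[1],.19],[.711,-.072,.19]):
    P=np.array(P);d=ball-P;h=np.hypot(*d[:2]);hd=np.arctan2(d[1],d[0]);t=np.arctan2(54,42)-np.arctan2(d[2],h)
    hole=R.from_euler('ZY',[hd,t]).inv().apply(H-P)
    print(np.degrees(hd),t,np.linalg.norm(d),hole)
print(totool([.4507,.089,.16]),R.from_quat(manip.sense()['tool_rot']).as_matrix().round(3))
E
```

```text
[ 0.6584 -0.0411  0.2271] 0.0015392950169022376 [ 0.7132 -0.0701  0.01  ] lens (array([ 0.648 , -0.0313,  0.1601]), np.float64(0.0005616160782197231))
149.46507595086894 0.35525360695500297 0.07040316033684443 [ 0.3258 -0.0065 -0.0018]
152.1439179102916 0.3707523293429251 0.0722190919250365 [ 0.3273 -0.0179  0.0038]
149.5378154953125 0.3634842064071758 0.07135385057636545 [ 0.3269 -0.0068  0.0013]
[ 5.3467 17.7084 -0.0343] [[ 0.848  0.001  0.529]
 [-0.529 -0.     0.848]
 [ 0.001 -1.     0.   ]]
```

Line of sight passes about 7 mm off sideways and 2 mm up-down (worst estimate 18 mm), inside the 30 mm limit. Next, above the plunger.

```bash
python3 -m jog '[[[2,0,0],0],[[4,2,0],0],[[5.3,5,0],0],[[5.3,9,0],0],[[5.3,13,0],0],[[5.3,16,0],0],[[5.3,18,0],0],[[5.3,19,0],0],[[5.3,19.5,0],0],[[5.3,19.5,0],0],[[5.3,19.5,0],0]]'
python3 - <<'E'
from h import *
a=snap('side','s5.png');p=np.array(manip.sense()['tcp_pos']);print(p,totool([.4507,.089,.142]))
for q in(p,[.4507,.089,.124],[.4507,.089,.075]):print(proj(a,q)-[170,150])
cv2.imwrite('pics/z6.png',cv2.resize(a['frame'][150:250,170:270,::-1],None,fx=6,fy=6,interpolation=cv2.INTER_CUBIC))
E
```

```text
t: 7.68
tcp_pos: [0.45, 0.0897, 0.1418]
tool_rot: [-0.68, 0.194, -0.195, 0.68]
force: [-0.1, -0.1, -0.4]
finger_gap: 0.703
[0.45011772 0.08981695 0.14229267] [ 0.09258708  0.02936792 -0.03855097]
[41.05564225 50.03884369]
[42.33411638 55.43019941]
[44.73717474 68.86903826]
```

View pics/z6.png

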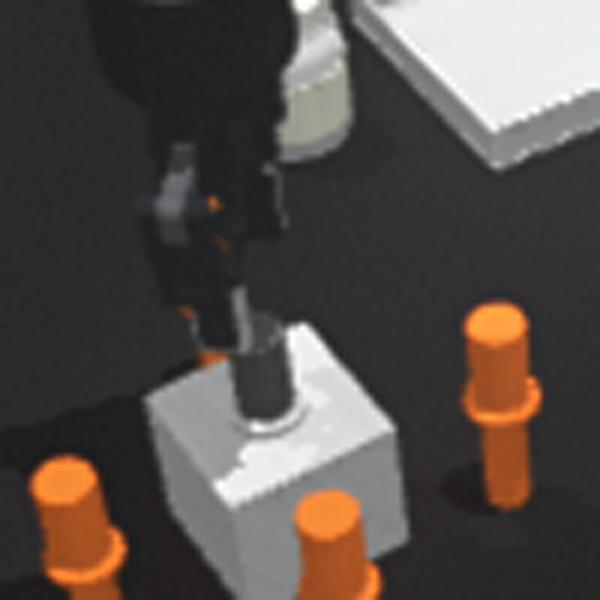

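The jaws straddle the grip top (258,330 in the crop, predicted 254,332). Descending and closing.

```bash
python3 -m jog '[[[0,1.5,0],0],[[0,3,0],0],[[0,4.2,0],0],[[0,5,0],0],[[0,5,0],0],[[0,5,0],0]]'
python3 -m jog '[[[0,0,0],0],[[0,0,0],0],[[0,0,0],0],[[0,0,0],0],[[0,0,0],0],[[0,0,0],0],[[0,0,0],0],[[0,0,0],0],[[0,0,0],0]]' 1.8 30
```

```text
t: 8.23
tcp_pos: [0.4495, 0.0901, 0.0923]
tool_rot: [-0.68, 0.194, -0.195, 0.68]
force: [-0.3, -0.4, -0.2]
finger_gap: 0.698
t: 8.98
tcp_pos: [0.4494, 0.09, 0.0926]
tool_rot: [-0.68, 0.194, -0.195, 0.68]
force: [-1.8, -1.6, 6.3]
finger_gap: 0.294
```

```bash
python3 -m jog '[[[0,0,-0.03],0],[[0,-0.15,-0.05],0],[[0,-0.3,-0.05],0],[[0,-0.45,-0.05],0],[[0,-0.6,-0.05],0],[[0,-0.6,-0.05],0],[[0,-0.6,-0.05],0]]'
python3 -c "
from h import *
st=manip.sense();print(st['force'],st['ft_torque'],st['tcp_pos'])"
```

```text
t: 9.57
tcp_pos: [0.4489, 0.0898, 0.0979]
tool_rot: [-0.68, 0.194, -0.194, 0.68]
force: [1.6, 0.7, -3.2]
finger_gap: 0.294
[ 1.57204971  0.72222784 -3.16615141] [ 0.13715275 -0.19783496 -0.06521086] [0.44885551 0.08979606 0.09785686]
```

Only the plunger's weight (about 3.2 N) with a small side load, so the draw is clean. Drawing the rest.

```bash
python3 -m jog '[[[0.02,-0.2,0.02],0],[[0.02,-0.45,0.02],0],[[0.02,-0.75,0.02],0],[[0.02,-1.05,0.02],0],[[0.02,-1.35,0.02],0],[[0.02,-1.65,0.02],0],[[0.02,-1.95,0.02],0],[[0.02,-2.25,0.02],0],[[0.02,-2.5,0.02],0],[[0.02,-2.75,0.02],0],[[0.02,-2.95,0.02],0],[[0.02,-2.95,0.02],0],[[0.02,-2.95,0.02],0],[[0.02,-2.95,0.02],0],[[0.02,-2.95,0.02],0]]'
python3 - <<'E'
from h import *
a=snap('side','s6.png');b=snap('top','t6.png');st=manip.sense();print(st['force'],st['tcp_pos'],st['qd'].round(4))
for z in(.110,.075):print(proj(a,[.4507,.089,z])-[170,150])
k=lambda i,x,y,w,f:cv2.resize(i[y:y+w,x:x+w,::-1],None,fx=f,fy=f,interpolation=cv2.INTER_CUBIC)
cv2.imwrite('pics/z7.png',np.hstack([k(a['frame'],170,150,100,4),k(a['frame'],290,150,80,5)]))
E
```

```text
t: 10.82
tcp_pos: [0.4489, 0.0898, 0.1272]
tool_rot: [0.68, -0.194, 0.194, -0.68]
force: [0.6, 0.3, -3.1]
finger_gap: 0.294
[-0.16727804  0.55219982 -3.7498471 ] [0.44891192 0.08979046 0.12720224] [-0.0005  0.0001 -0.0013 -0.0009 -0.0004 -0.0009]
[43.03810642 59.36718602]
[44.73717474 68.86903826]
```

View pics/z7.png

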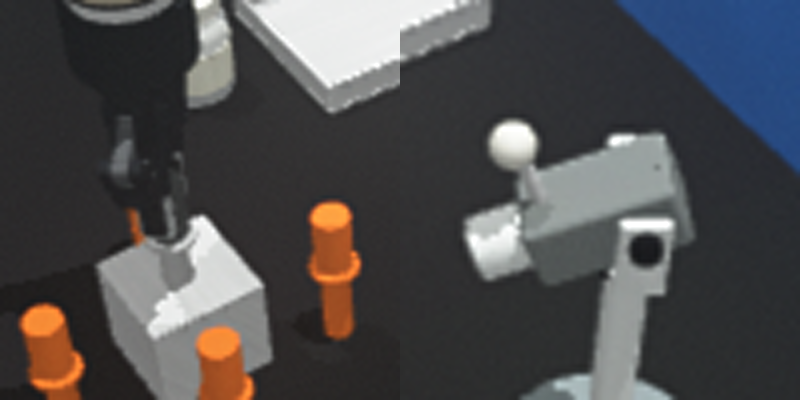

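Rod exposed with the flange at (172,240) in the crop, where 35 mm of draw predicts (172,237). The die's corners and the camera haven't moved. Handing in.

```bash
python3 -c "
from h import *
print(workorder.sign_off());print(manip.sense()['force'])"
```

```text
the job is handed in; nothing more can be done
None
the job is handed in; nothing more can be done
```

I turned the camera by its ball knob to point at the bore's mouth, then drew the plunger up 34.6 mm by the tool position. I handed the job in with the plunger still gripped, at about 11 s on the clock; no verdict was reported.

**Last checks:**
- **Camera aim:** the line of sight passes about 7 mm to the side and 2 mm up-down from the bore's mouth, against a limit of 30 mm. The pivot estimates disagreed by a few millimetres; the worst one gives 18 mm to the side. The final picture shows the camera unmoved since that measurement.
- **Plunger:** the flange is within a pixel of where 35 mm of draw should put it, so any slip in the grip is small. The downward load was 3–4 N, about the plunger's own weight, and the side force under 1 N, so it isn't pulling askew.
- **Die:** its corners sit at the same pixels as at the start, so it did not move.
- **Jar, crucible and spatula:** the arm did not come near them while low, but I did not re-measure them.

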